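# Uncover the sample housing and hold up the vial carrier

### The job

Lift the slate-blue cover off the pins of the sample housing, lay it flat on the middle of the light-blue mat without dropping it, and let go. Then lift the white vial carrier with its four vials by its orange grip and finish while holding it in the gripper, level and still over the housing, its underside at least 50 mm above the housing's rim, so that the vials can be inspected. All four vials stay in their wells, the carrier is never tipped, and the bottles, the flask and the carton of wipes are left where they are.

Things in the scene. Friction and masses are not known exactly. Their poses are not given: they have to be found in the camera images.
- housing: Fixed grey open box, 180 x 180 mm outside, rim 105 mm high, walls 8 mm, inner floor 8 mm above the bench. Inside two corners, 22 mm square bosses flush with the rim carry steel pins 6 mm thick, 14 mm above the rim, at (+68, +68) and (-68, -68) mm. Origin: centre of its underside on the bench; z up. Position, yaw and side of the bench (left or right) vary.
- cover: Loose slate-blue plate, 180 x 180 x 6 mm, 0.2 to 0.4 kg, lying on the housing's rim, the pins standing up through its two 9 mm holes at (+68, +68), (-68, -68) mm. On its middle a red bar grip along its x axis: 60 mm long (x), 14 mm thick (y), from 24 to 46 mm above the plate's underside, on two feet. Origin: centre of the underside; z up.
- mat: Fixed light-blue square mat on the bench where the cover goes, 230 x 230 x 4 mm. Origin: centre of its underside, at bench height; its top is 4 mm above. Position and yaw vary; it lies on the other side of the bench from the housing.
- carrier: Loose white block, 120 (x) x 92 (y) x 30 mm high, on the housing's floor under the cover, slightly off centre and turned; six wells 26 mm wide, 25 deep, at x -40, 0, 40, y +-28 mm. In the middle an orange bar grip along x: 46 mm long (x), 14 thick (y), 66 to 90 mm above the underside, on a stem 24 x 12 mm. 0.2 to 0.35 kg empty. Origin: centre of underside; z up.
- vial0: Loose capped amber glass vial with blue cap, 22.5 mm diameter, 46 mm tall, about 25 g, standing in the carrier's well at (-40, +28) mm of the carrier's frame, on the well floor 5 mm above the carrier's underside; its cap top is 51 mm above the carrier's underside. Origin: centre of its underside.
- vial1: Loose capped amber glass vial with blue cap, 22.5 mm diameter, 46 mm tall, about 25 g, standing in the carrier's well at (+40, +28) mm of the carrier's frame, on the well floor 5 mm above the carrier's underside; its cap top is 51 mm above the carrier's underside. Origin: centre of its underside.
- vial2: Loose capped amber glass vial with blue cap, 22.5 mm diameter, 46 mm tall, about 25 g, standing in the carrier's well at (+0, -28) mm of the carrier's frame, on the well floor 5 mm above the carrier's underside; its cap top is 51 mm above the carrier's underside. Origin: centre of its underside.
- vial3: Loose capped amber glass vial with blue cap, 22.5 mm diameter, 46 mm tall, about 25 g, standing in the carrier's well at (+40, -28) mm of the carrier's frame, on the well floor 5 mm above the carrier's underside; its cap top is 51 mm above the carrier's underside. Origin: centre of its underside.
- wash_bottle: Bystander: white plastic wash bottle with green cap and spout, 68 mm diameter, about 208 mm tall, near the far edge. Origin: centre of its underside.
- amber_bottle: Bystander: amber reagent bottle with blue cap, 70 mm diameter, 150 mm tall, near the far edge. Origin: centre of its underside.
- flask: Bystander: small stoppered conical glass flask, 72 mm diameter, 122 mm tall, near the far edge. Origin: centre of its underside.
- wipes_box: Bystander: green and white carton of wipes, 120 x 120 x 60 mm, at the right of the bench. Origin: centre of its underside.

How it is judged:
By the outcome, as a careful person would: the job done as asked, in the order asked, and still so for the second after the job is handed in, while the arm keeps its last pose, push and grip.
It also fails if it takes over 58 s, if anything falls off the work surface, if the arm or the gripper's body presses on something with over 40 N, if the wrist force passes 120 N, or if a joint passes its speed limit or range.

### The arm

A 7-joint arm with a two-finger parallel gripper is mounted at the origin on the work surface. World frame = base frame: x ahead of the robot, y to its left, z up, the work surface at z = 0. Lengths are in m, angles in rad, forces in N, time in s.
With the tool pointing down it reaches from about 0.4 to 0.875 m from the base axis. Payload 19.3 kg.
Tool frame: the origin (TCP) lies midway between the tips of the shut fingers; the grasp point (between the pads) lies 19 mm behind it; z points along the fingers, y is the direction in which the jaws open and shut (so a half turn about z gives the same grasp; the last joint's range is limited). The gripper opens to 85 mm and grips with 20 to 120 N. Pads are 22 mm wide; open, the fingers measure 114 mm over their backs; the gripper's body (76 mm by 85 mm) begins 54 mm behind the grasp point. The pads swing forward as they close: fully open they stand 13 mm farther back than shut.
Start: joints at [-1.197, 0.521, -0.036, 1.599, 0.021, 1.021, -0.113], TCP at [0.268, 0.564, 0.231] pointing down, gripper open.
Joint ranges: [-2.91, 2.91], [-0.3, 2.13], [-1.5, 1.42], [0.17, 2.43], [-1.26, 4.41], [0.16, 1.93], [-2.52, 2.52]. Speed limits (rad/s): [1.89, 1.89, 2.39, 2.39, 3.01, 3.01, 3.01].

### API

Orientations are given as [roll, pitch, yaw] about the fixed x, y, z axes, in that order (R = Rz(yaw) Ry(pitch) Rx(roll)).
In Python, from workcell import bot gives the robot as it stands.
- The arm moves only by the tool servo_tool, never from a script. Its argument "plan" is a list of rows, each a list of 5 numbers: the shift along the world's x, y, z in mm, then the turn about the world's z in rad, then the gripper's target within -1 to 1 (shut at 1, half-way at 0, fully open at -1). In form: [[tx, ty, tz, yaw, jaw], ...]. A call has exactly 10 rows; each row is the pose to reach, as a shift and turn from the pose commanded when the call began; what a row does not reach only later rows make up. A row lasts 1/12 s, in which the tool goes at most 41.7 mm and 7.16 degrees, less where a joint would pass 70% of its speed; a pose out of reach is approached as far as the arm can. A call with a gripper value outside its range is refused whole. The fingers move at their own pace and stop on an object; "squeeze" is the grip in N (left out, the last holds). Time passes only in rows, so rows that repeat a pose let the fingers close, or fill a call up. It gives the time, the measured TCP pose, the force and the opening at its end, in the units of the state.
- bot.observe(): the state, without advancing time (a new reading comes with each control period).
- bot.grab_frame(name): name is "scene" or "top" or "wrist"; returns the picture (384x512x3 uint8, blue, green, red); there is no depth.
- bot.calibration(name): a dict with "fx", "fy", "cx", "cy" (pixels), "T" (4x4, takes a point from camera to world coordinates). Camera axes: x right, y down, z forward; pixel columns grow to the right and rows downward; lengths in m; the calibration is good to about 2 mm. A picture is of the moment at which its call begins: read the wrist's pose just before it. calibration takes no time and is no camera call; for the wrist camera it gives the pose at the moment of the call.
- bot.job_done(): hands the job in, once; it reports no verdict.
The state is a dict: "clock": time; "qpos": joint angles; "qd": joint speeds; "joint_efforts": joint torques, N m; "position": TCP position; "tool_rot": TCP orientation; "force": force on the tool from outside, world axes, zero at the start; "moment": the same for the moment, N m; "grip_width": finger opening in m.
Only numpy, scipy, OpenCV 4.12 (cv2) and the standard library are available. Lean on these libraries where they do the work, as an engineer would, in place of code of your own. Each camera call takes 0.05 s, during which the arm holds its last target.

## Working session

There is one attempt and no reset: what is moved stays moved. The work goes in short steps, Python scripts to look and compute and a tool call to move; the robot and the scene stay as the last step left them, time stands still between calls to the robot, and variables do not carry over. Pictures are saved under pics/ and viewed, and the job is handed in when it is done.

Besides the shell and the picture viewer there is one more tool, called after "Request:" by a JSON object that holds its "fn" and its "kwargs". servo_tool: Moves the arm, as the interface text tells. Its arguments: {"type":"object","properties":{"plan":{"type":"array","items":{"type":"array","items":{"type":"number"}}},"squeeze":{"type":"number"}},"required":["plan"]}

```bash
ls; mkdir -p pics; python3 - <<'E'
from workcell import bot
import cv2
print(bot.observe())
for n in ["scene","top"]:
    f=bot.grab_frame(n); cv2.imwrite(f"pics/{n}0.png",f)
    c=bot.calibration(n); print(n,c)
E
```

```text
pics
{'clock': 0.0, 'qpos': array([-1.19719263,  0.52201564, -0.03631957,  1.5999977 ,  0.02120999,
        1.0210785 , -0.11281021]), 'qd': array([-3.31356823e-04,  1.90555072e-03,  5.25034046e-04,  3.68418021e-04,
       -1.24789318e-03, -1.73832525e-03, -1.20074274e-05]), 'joint_efforts': array([ 2.49393488e-03, -9.27099967e+01,  1.98158652e+00, -3.69953156e+01,
        1.80634763e-02,  8.02283641e-03, -2.60473439e-05]), 'position': array([0.26825958, 0.56413841, 0.23072849]), 'tool_rot': array([-3.14048246e+00,  9.10170263e-05,  2.69776707e+00]), 'force': array([ 0.33891928, -0.56723175,  0.47941512]), 'moment': array([-0.02546651,  0.02523938, -0.03667681]), 'grip_width': 0.0850782088836584}
scene {'fx': 489.5734751790158, 'fy': 489.5734751790158, 'cx': 261.7142188116061, 'cy': 186.89190198500503, 'T': array([[ 0.18721498,  0.61278086, -0.76775659,  1.70051013],
       [ 0.98228809, -0.12298029,  0.14137173, -0.351553  ],
       [-0.00778903, -0.78062505, -0.62495108,  0.98859179],
       [ 0.        ,  0.        ,  0.        ,  1.        ]])}
top {'fx': 440.48707605123394, 'fy': 440.48707605123394, 'cx': 259.4753103686344, 'cy': 196.3306419880929, 'T': array([[-0.022997  , -0.99324318,  0.1137503 ,  0.43129169],
       [-0.99973121,  0.02251309, -0.00553707, -0.12909315],
       [ 0.00293878, -0.11384706, -0.99349394,  1.59461199],
       [ 0.        ,  0.        ,  0.        ,  1.        ]])}
```

View pics/top0.png

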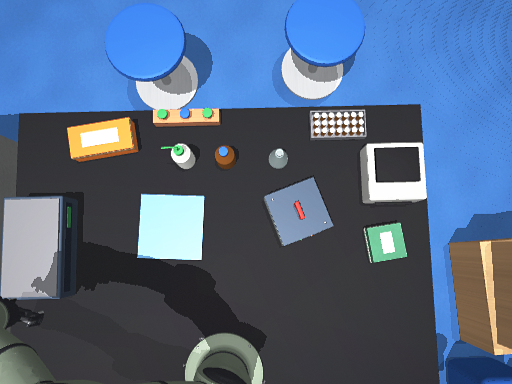

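View pics/scene0.png

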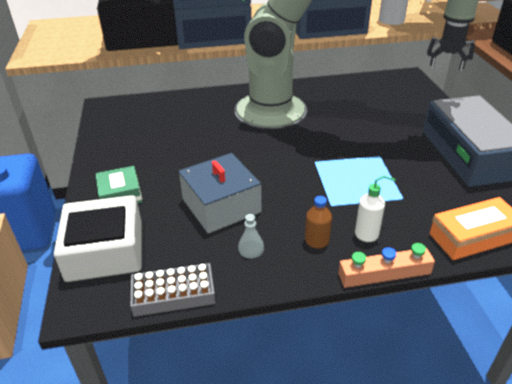

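Top view: cover at about (298,211) with the red grip at (299,210), mat at (171,227), flask at (279,158), wipes at (386,242). The arm is at the lower left.

```bash
cat > h.py <<'E'
import numpy as np,cv2
from workcell import bot
def ray(c,uv,z):
    uv=np.atleast_2d(np.asarray(uv,float)); T=c["T"]
    d=np.c_[(uv[:,0]-c["cx"])/c["fx"],(uv[:,1]-c["cy"])/c["fy"],np.ones(len(uv))]@T[:3,:3].T
    o=T[:3,3]; z=np.broadcast_to(z,len(uv))
    return o+d*((z-o[2])/d[:,2])[:,None]
def proj(c,P):
    P=np.atleast_2d(P); T=c["T"]; q=(P-T[:3,3])@T[:3,:3]
    return np.c_[q[:,0]/q[:,2]*c["fx"]+c["cx"],q[:,1]/q[:,2]*c["fy"]+c["cy"]]
def hsvmask(f,lo,hi): return cv2.inRange(cv2.cvtColor(f,cv2.COLOR_BGR2HSV),lo,hi)
def biggest(m,roi=None):
    if roi: 
        k=np.zeros_like(m);k[roi[1]:roi[3],roi[0]:roi[2]]=255;m=m&k
    cs,_=cv2.findContours(m,cv2.RETR_EXTERNAL,cv2.CHAIN_APPROX_NONE)
    return max(cs,key=cv2.contourArea)
def worldrect(c,ct,z):
    P=ray(c,ct[:,0,:],z)[:,:2]
    r=cv2.minAreaRect((P*1000).astype(np.float32)); return r
E
python3 - <<'E'
from h import *
f=cv2.imread("pics/top0.png"); c=bot.calibration("top"); h=cv2.cvtColor(f,cv2.COLOR_BGR2HSV)
print(h[227,171],h[220,285],h[200,320],h[210,299],h[240,240])
m=hsvmask(f,(80,60,180),(110,255,255)); ct=biggest(m,(120,180,220,270)); print("mat",worldrect(c,ct,.004))
m=hsvmask(f,(95,60,60),(125,190,180)); ct=biggest(m,(250,165,345,255)); print("cover",worldrect(c,ct,.111),cv2.contourArea(ct))
m=hsvmask(f,(0,150,90),(8,255,255))|hsvmask(f,(172,150,90),(180,255,255)); ct=biggest(m,(250,165,345,255)); print("grip",worldrect(c,ct,.151-.0),cv2.contourArea(ct))
g=cv2.resize(f[170:255,250:350],None,fx=7,fy=7,interpolation=cv2.INTER_NEAREST);cv2.imwrite("pics/c.png",g)
E
```

```text
[ 91  50 255] [108  72 185] [108  75 173] [  2 151 255] [120  20  64]
mat ((605.390625, 178.33621215820312), (229.01048278808594, 47.42116165161133), 88.70243072509766)
cover ((550.9186401367188, -271.7054443359375), (184.17416381835938, 172.34210205078125), 20.395660400390625) 1273.5
grip ((548.6903076171875, -265.6083068847656), (59.201416015625, 16.5285587310791), 19.892091751098633) 66.5
```

View pics/c.png

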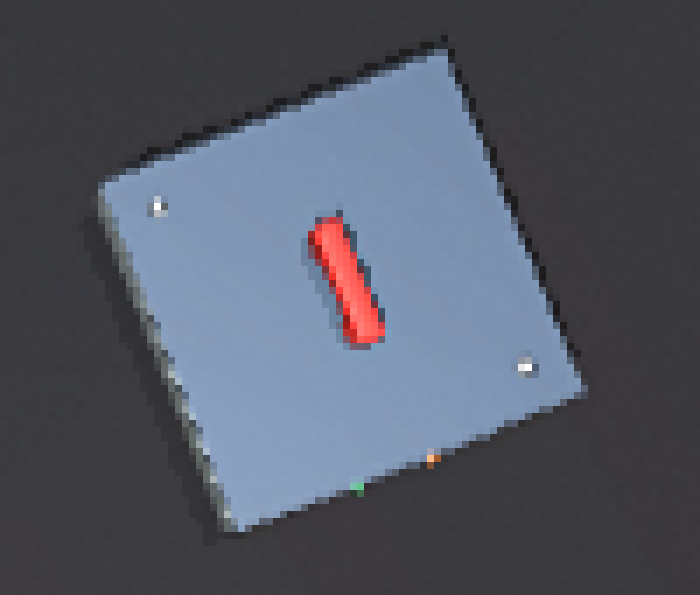

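```bash
python3 - <<'E'
from h import *
f=cv2.imread("pics/top0.png"); c=bot.calibration("top")
m=hsvmask(f,(80,25,180),(110,255,255)); ct=biggest(m,(120,180,220,270)); print("mat",worldrect(c,ct,.004))
m=hsvmask(f,(95,45,125),(125,190,255)); ct=biggest(m,(250,165,345,255)); print("cover",worldrect(c,ct,.111),cv2.contourArea(ct))
p=ray(c,[(272.1,199.1),(324.8,221.9)],.118); print(p,p.mean(0),np.degrees(np.arctan2(*(p[0]-p[1])[1::-1]))-45,np.linalg.norm(p[0]-p[1]))
s=cv2.imread("pics/scene0.png"); c=bot.calibration("scene")
m=hsvmask(s,(0,150,90),(8,255,255))|hsvmask(s,(172,150,90),(180,255,255)); ct=biggest(m,(180,140,270,240)); print("grip scene",worldrect(c,ct,.14),ct[:,0].mean(0))
m=hsvmask(s,(80,25,180),(110,255,255)); ct=biggest(m,(300,140,420,220)); print("mat",worldrect(c,ct,.004))
g=cv2.resize(s[140:240,170:275],None,fx=6,fy=6,interpolation=cv2.INTER_NEAREST);cv2.imwrite("pics/s.png",g)
E
```

```text
mat ((512.240234375, 184.39076232910156), (229.89010620117188, 232.06964111328125), 86.8419189453125)
cover ((549.332763671875, -267.0159912109375), (180.73497009277344, 180.64283752441406), 20.220279693603516) 2717.0
[[ 0.58999501 -0.17966677  0.118     ]
 [ 0.50911163 -0.35433886  0.118     ]] [ 0.54955332 -0.26700282  0.118     ] 20.153105863445788 0.192490151351929
grip scene ((558.9826049804688, -269.0464782714844), (102.20947265625, 27.92076301574707), 4.670131206512451) [218.25       171.14583333]
mat ((511.42889404296875, 183.25131225585938), (234.78204345703125, 236.96429443359375), 86.83137512207031)
```

View pics/s.png

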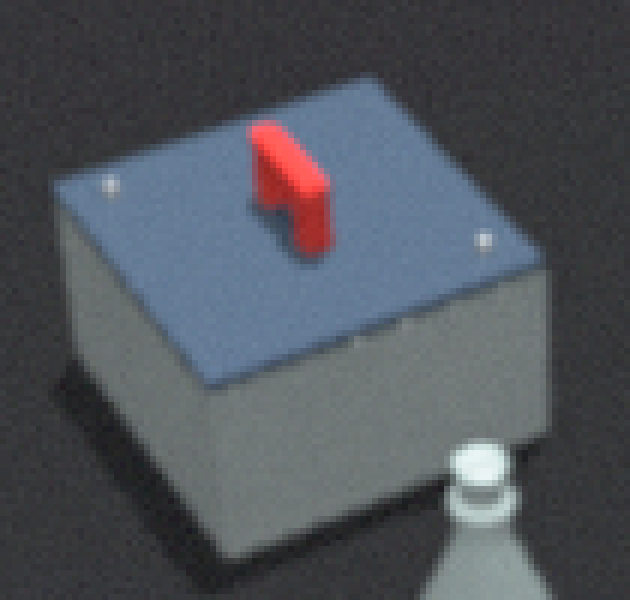

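Housing and cover are at (549.5, -267) mm with yaw 20.2°. The mat is at (512, 184) mm with yaw -3.2°. I'm moving over the housing with tool yaw 20.2°.

Request:
{"fn": "servo_tool", "kwargs": {"plan": [[17,-35,10,-0.11,-1],[34,-70,20,-0.22,-1],[51,-105,30,-0.33,-1],[68,-140,40,-0.44,-1],[85,-175,50,-0.55,-1],[102,-210,60,-0.66,-1],[119,-245,70,-0.77,-1],[136,-280,80,-0.88,-1],[153,-315,90,-0.99,-1],[170,-350,90,-1.1,-1]], "squeeze": 40}}

```text
clock: 0.93
position: [0.4393, 0.2128, 0.3229]
tool_rot: [3.14, -0.002, 1.592]
force: [0.9, 0.5, 0.1]
grip_width: 0.0854
```

Request:
{"fn": "servo_tool", "kwargs": {"plan": [[10,-36,0,-0.1,-1],[20,-75,0,-0.22,-1],[30,-115,0,-0.34,-1],[40,-155,0,-0.46,-1],[50,-195,0,-0.58,-1],[60,-235,0,-0.7,-1],[70,-275,0,-0.82,-1],[80,-315,0,-0.94,-1],[90,-355,0,-1.06,-1],[100,-395,0,-1.15,-1]]}}

```text
clock: 1.77
position: [0.5384, -0.1824, 0.3212]
tool_rot: [-3.141, 0.0, 0.442]
force: [1.2, 1.3, 0.2]
grip_width: 0.0851
```

```bash
python3 - <<'E'
from h import *
o=bot.observe();print(o['position'],o['tool_rot'],o['qpos'])
E
```

```text
[ 0.53843564 -0.18239114  0.32119155] [-3.14144757e+00  1.40850037e-05  4.41831027e-01] [-0.27616772  0.41954825  0.70755314  1.66270688 -0.29202042  1.16803006
 -0.62469745]
```

Request:
{"fn": "servo_tool", "kwargs": {"plan": [[4,-30,0,-0.03,-1],[8,-60,0,-0.06,-1],[11,-84,-10,-0.09,-1],[11,-84.5,-30,-0.09,-1],[11,-84.5,-50,-0.09,-1],[11,-84.5,-70,-0.09,-1],[11,-84.5,-70,-0.09,-1],[11,-84.5,-70,-0.09,-1],[11,-84.5,-70,-0.09,-1],[11,-84.5,-70,-0.09,-1]]}}

```text
clock: 2.6
position: [0.5498, -0.2653, 0.2526]
tool_rot: [3.141, -0.001, 0.358]
force: [-0.1, -0.1, 0.1]
grip_width: 0.0854
```

```bash
python3 - <<'E'
from h import *
o=bot.observe();print(o['position'],o['tool_rot'],o['qpos'])
c=bot.calibration("wrist");f=bot.grab_frame("wrist");cv2.imwrite("pics/w1.png",f);print(c)
m=hsvmask(f,(0,120,90),(8,255,255))|hsvmask(f,(172,120,90),(180,255,255)); ct=biggest(m); print("grip",worldrect(c,ct,.151),cv2.boundingRect(ct))
E
```

```text
[ 0.54982311 -0.26527951  0.25259637] [ 3.14058303e+00 -1.24444564e-03  3.57910019e-01] [-0.0923184   0.56421739  0.68023468  1.64292877 -0.39300933  1.07371761
 -0.51091967]
{'fx': 284.8063211247097, 'fy': 284.8063211247097, 'cx': 254.32868445924643, 'cy': 190.7436061582691, 'T': array([[ 0.35097944, -0.89217659, -0.28431384,  0.62142266],
       [-0.93638225, -0.33398635, -0.10789529, -0.2383334 ],
       [ 0.00130471,  0.30409547, -0.95264067,  0.39707641],
       [ 0.        ,  0.        ,  0.        ,  1.        ]])}
grip ((551.525390625, -268.82293701171875), (62.42750549316406, 13.413409233093262), 20.34361457824707) (251, 154, 16, 67)
```

View pics/w1.png

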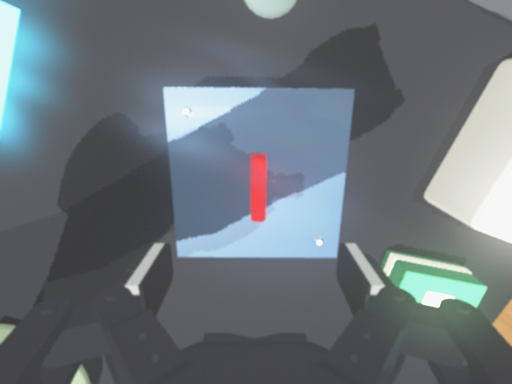

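Wrist view: red grip at (259,187), centred between the fingers. The fit gives (551.5, -268.8) mm, which is within 2 mm of the top view. Next I descend and close.

Request:
{"fn": "servo_tool", "kwargs": {"plan": [[0.5,-2.5,-20,0,-1],[0.5,-2.5,-45,0,-1],[0.5,-2.5,-70,0,-1],[0.5,-2.5,-95,0,-1],[0.5,-2.5,-110,0,-1],[0.5,-2.5,-120,0,-1],[0.5,-2.5,-126,0,-1],[0.5,-2.5,-130,0,-1],[0.5,-2.5,-130,0,-1],[0.5,-2.5,-130,0,-1]]}}

```text
clock: 3.48
position: [0.5503, -0.2678, 0.1221]
tool_rot: [3.141, -0.001, 0.358]
force: [0.4, -0.5, -0.1]
grip_width: 0.0855
```

Request:
{"fn": "servo_tool", "kwargs": {"plan": [[0,0,0,0,0],[0,0,0,0,0.4],[0,0,0,0,0.6],[0,0,0,0,1],[0,0,0,0,1],[0,0,0,0,1],[0,0,0,0,1],[0,0,0,0,1],[0,0,0,0,1],[0,0,0,0,1]], "squeeze": 60}}

```text
clock: 4.32
position: [0.55, -0.2677, 0.1216]
tool_rot: [3.141, -0.0, 0.358]
force: [-0.8, 0.8, 5.6]
grip_width: 0.0128
```

```bash
python3 - <<'E'
from h import *
o=bot.observe();print(o)
f=bot.grab_frame("wrist");cv2.imwrite("pics/w2.png",f)
E
```

```text
{'clock': 4.3167, 'qpos': array([-0.01966584,  0.7147988 ,  0.57583003,  1.75036924, -0.50576818,
        0.82835481, -0.4187632 ]), 'qd': array([-0.00076251,  0.00114805,  0.0007328 , -0.0013912 ,  0.00243652,
       -0.00043363,  0.00045482]), 'joint_efforts': array([-4.97927272e-02, -8.97766542e+01,  1.73543179e+01, -2.68770200e+01,
       -3.70697177e-02, -1.86353945e-01,  2.39379349e-02]), 'position': array([ 0.55000869, -0.2676764 ,  0.12155298]), 'tool_rot': array([ 3.14133493e+00, -3.32846463e-04,  3.57722338e-01]), 'force': array([-0.78030091,  0.80430039,  5.57752906]), 'moment': array([ 0.05089095,  0.13264043, -0.04746982]), 'grip_width': 0.012805209507793515}
```

View pics/w2.png

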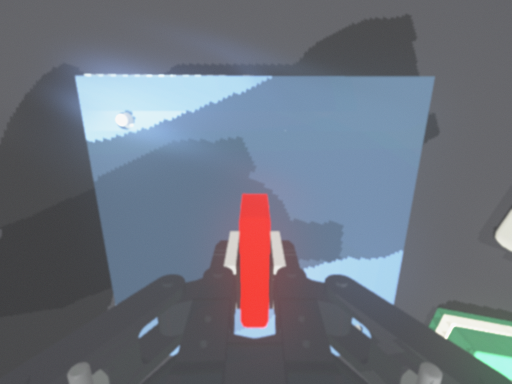

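Wrist view: red bar at about (257,260), held near its middle, with width 12.8 mm. I'm lifting straight up.

Request:
{"fn": "servo_tool", "kwargs": {"plan": [[0,0,1,0,1],[0,0,3,0,1],[0,0,6,0,1],[0,0,10,0,1],[0,0,15,0,1],[0,0,21,0,1],[0,0,30,0,1],[0,0,40,0,1],[0,0,50,0,1],[0,0,55,0,1]]}}

```text
clock: 5.2
position: [0.5503, -0.2679, 0.1782]
tool_rot: [3.141, -0.001, 0.358]
force: [1.0, 0.0, -3.5]
grip_width: 0.0128
```

```bash
python3 - <<'E'
from h import *
o=bot.observe();print(o['position'],o['force'],o['moment'],o['grip_width'])
f=bot.grab_frame("scene");cv2.imwrite("pics/s2.png",f[100:300,100:400])
E
```

```text
[ 0.55030751 -0.2678839   0.17821923] [ 1.03745501  0.00662337 -3.54090898] [-0.01958078  0.01466689  0.04455827] 0.01278806691883058
```

View pics/s2.png

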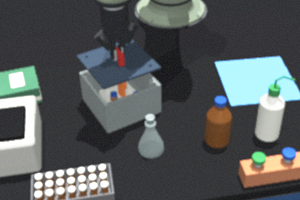

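The cover is clear and level, and the housing is open. I'm raising it and carrying it toward the mat above bottle height.

Request:
{"fn": "servo_tool", "kwargs": {"plan": [[0,0,12,0,1],[0,0,30,0,1],[0,2,50,0.01,1],[-2,10,70,0.03,1],[-4,24,85,0.07,1],[-7,42,93,0.13,1],[-10,64,95,0.2,1],[-13,88,95,0.27,1],[-16,114,95,0.34,1],[-18,140,95,0.41,1]]}}

```text
clock: 6.08
position: [0.5313, -0.1266, 0.2718]
tool_rot: [-3.142, -0.0, 0.771]
force: [0.9, -0.1, -3.1]
grip_width: 0.013
```

Request:
{"fn": "servo_tool", "kwargs": {"plan": [[-2,28,0,0.07,1],[-4,56,0,0.14,1],[-6,84,0,0.22,1],[-8,114,0,0.3,1],[-11,144,0,0.38,1],[-13,174,0,0.46,1],[-15,204,0,0.54,1],[-17,232,0,0.61,1],[-18,258,0,0.67,1],[-19,280,0,0.71,1]]}}

```text
clock: 6.92
position: [0.5124, 0.1543, 0.2718]
tool_rot: [-3.142, -0.0, 1.482]
force: [1.0, -0.8, -3.1]
grip_width: 0.0137
```

Request:
{"fn": "servo_tool", "kwargs": {"plan": [[0,15,0,0.02,1],[-1,24,0,0.03,1],[-1,30,0,0.035,1],[-1,32,0,0.037,1],[-1,32,-5,0.037,1],[-1,32,-15,0.037,1],[-1,32,-30,0.037,1],[-1,32,-48,0.037,1],[-1,32,-62,0.037,1],[-1,32,-70,0.037,1]]}}

```text
clock: 7.75
position: [0.5112, 0.1831, 0.1991]
tool_rot: [-3.14, 0.002, 1.513]
force: [-0.5, 0.2, -2.8]
grip_width: 0.0133
```

```bash
python3 - <<'E'
from h import *
o=bot.observe();print(o['position'],o['tool_rot'],o['force'],o['moment'],o['grip_width'])
f=bot.grab_frame("scene");cv2.imwrite("pics/s3.png",f)
f=bot.grab_frame("top");cv2.imwrite("pics/t3.png",f)
E
```

```text
[0.51120593 0.18307008 0.19909415] [-3.13968799e+00  1.56893409e-03  1.51305742e+00] [-0.50561807  0.22677835 -2.75826781] [-0.00125709  0.03662888 -0.00167269] 0.013339533243906767
```

View pics/s3.png

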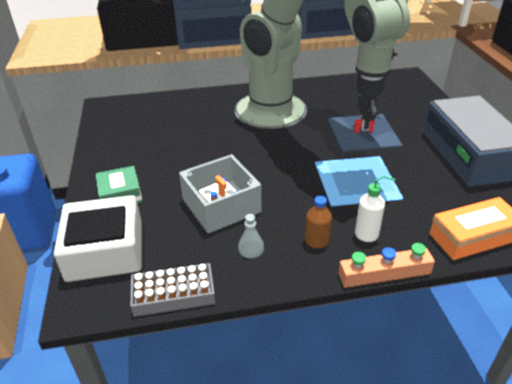

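View pics/t3.png

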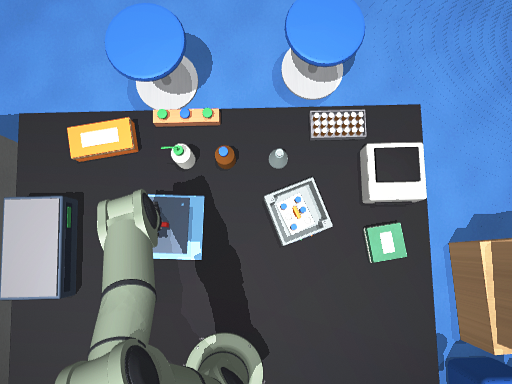

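The cover is over the mat and level. In the top view the open housing shows the carrier at about (297,211). Lowering the cover now.

Request:
{"fn": "servo_tool", "kwargs": {"plan": [[0.5,0.5,-15,0,1],[1,1,-40,0,1],[1,1,-68,0,1],[1,1,-96,0,1],[1,1,-120,0,1],[1,1,-140,0,1],[1,1,-155,0,1],[1,1,-165,0,1],[1,1,-171,0,1],[1,1,-173,0,1]]}}

```text
clock: 8.68
position: [0.513, 0.1853, 0.0281]
tool_rot: [-3.141, 0.0, 1.515]
force: [-0.1, -0.3, -1.9]
grip_width: 0.013
```

Request:
{"fn": "servo_tool", "kwargs": {"plan": [[0,0,-1,0,1],[0,0,-2,0,1],[0,0,-3,0,1],[0,0,-4,0,1],[0,0,-4.5,0,1],[0,0,-4.5,0,1],[0,0,-4.5,0,1],[0,0,-4.5,0,1],[0,0,-4.5,0,1],[0,0,-4.5,0,1]]}}

```text
clock: 9.52
position: [0.5129, 0.1855, 0.0238]
tool_rot: [3.142, -0.0, 1.515]
force: [-0.8, -1.0, -3.0]
grip_width: 0.0129
```

Request:
{"fn": "servo_tool", "kwargs": {"plan": [[-0.5,-1,-1,0,1],[-0.5,-1,-1.5,0,1],[-0.5,-1,-2,0,1],[-0.5,-1,-2.5,0,1],[-0.5,-1,-3,0,1],[-0.5,-1,-3.3,0,1],[-0.5,-1,-3.3,0,1],[-0.5,-1,-3.3,0,1],[-0.5,-1,-3.3,0,1],[-0.5,-1,-3.3,0,1]]}}

```text
clock: 10.35
position: [0.5123, 0.1844, 0.0205]
tool_rot: [-3.142, -0.0, 1.515]
force: [-1.0, -0.5, -0.0]
grip_width: 0.0131
```

Request:
{"fn": "servo_tool", "kwargs": {"plan": [[0,0,-0.4,0,1],[0,0,-0.8,0,1],[0,0,-0.8,0,1],[0,0,-0.8,0,1],[0,0,-0.8,0,0.8],[0,0,-0.8,0,0.7],[0,0,-0.8,0,0.6],[0,0,-0.8,0,0.4],[0,0,-0.8,0,0],[0,0,-0.8,0,0]], "squeeze": 30}}

```text
clock: 11.18
position: [0.5124, 0.1845, 0.0196]
tool_rot: [3.142, 0.0, 1.515]
force: [0.4, 0.1, 0.1]
grip_width: 0.0424
```

Request:
{"fn": "servo_tool", "kwargs": {"plan": [[0,0,0,0,-0.3],[0,0,0,0,-0.6],[0,0,0,0,-1],[0,0,2,0,-1],[0,0,8,0,-1],[0,0,20,0,-1],[0,0,40,0,-1],[0,0,65,0,-1],[0,0,95,0,-1],[0,0,125,0,-1]]}}

```text
clock: 12.02
position: [0.5121, 0.1842, 0.1469]
tool_rot: [-3.142, 0.0, 1.514]
force: [1.3, 0.7, 1.2]
grip_width: 0.0854
```

```bash
python3 - <<'E'
from h import *
o=bot.observe();print(o['position'],o['tool_rot'],o['force'],o['grip_width'])
c=bot.calibration("wrist");f=bot.grab_frame("wrist");cv2.imwrite("pics/w4.png",f)
f=bot.grab_frame("scene");cv2.imwrite("pics/s4.png",cv2.resize(f[90:290,150:450],None,fx=2.5,fy=2.5))
E
```

```text
[0.51209542 0.18415279 0.14689903] [-3.14154274e+00  5.17278421e-05  1.51446319e+00] [1.31415735 0.74827734 1.15213964] 0.08539243788442372
```

View pics/w4.png

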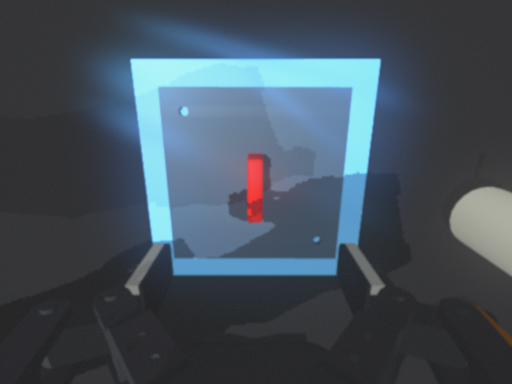

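View pics/s4.png

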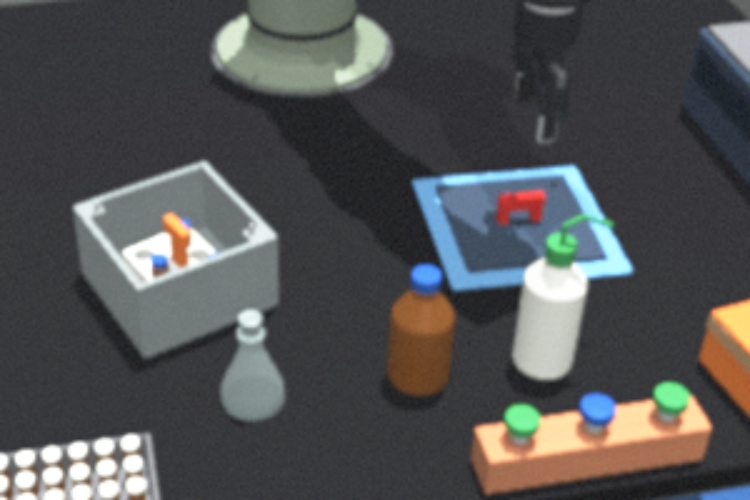

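Wrist view: the cover lies flat and centred, released, with blue borders even all round and the bar at (256,188). Next I measure the carrier grip in the earlier top image.

```bash
python3 - <<'E'
from h import *
f=cv2.imread("pics/t3.png"); c=bot.calibration("top")
m=hsvmask(f,(5,130,150),(22,255,255)); ct=biggest(m,(275,185,325,240)); print("grip",worldrect(c,ct,.096),cv2.contourArea(ct))
g=cv2.resize(f[170:255,250:350],None,fx=7,fy=7,interpolation=cv2.INTER_NEAREST);cv2.imwrite("pics/c3.png",g)
E
```

```text
grip ((543.599609375, -254.7259979248047), (33.543968200683594, 5.564340114593506), 22.161340713500977) 5.0
```

View pics/c3.png

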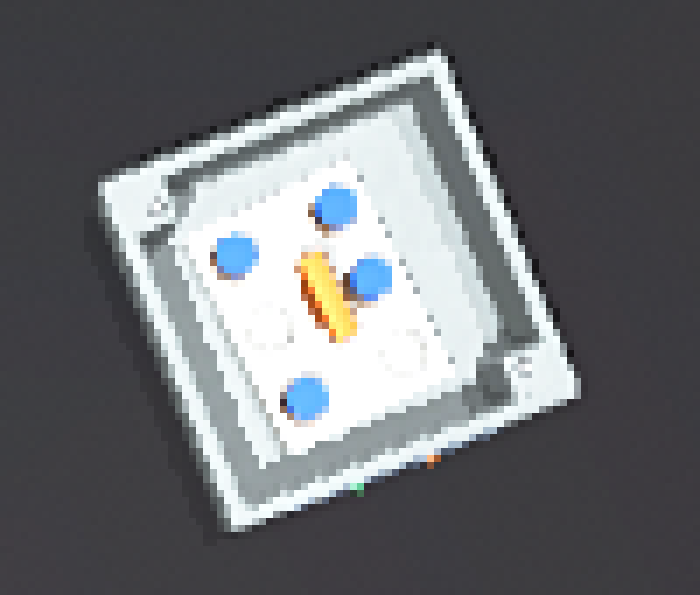

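Request:
{"fn": "servo_tool", "kwargs": {"plan": [[0,0,30,0,-1],[0,-5,60,-0.03,-1],[2,-20,90,-0.1,-1],[4,-45,110,-0.2,-1],[7,-80,120,-0.3,-1],[10,-116,120,-0.4,-1],[13,-152,120,-0.5,-1],[16,-188,120,-0.6,-1],[18,-224,120,-0.7,-1],[20,-260,120,-0.8,-1]]}}

```text
clock: 12.95
position: [0.5319, -0.0772, 0.2656]
tool_rot: [-3.142, -0.001, 0.71]
force: [0.5, -0.4, 0.1]
grip_width: 0.0855
```

```bash
python3 - <<'E'
from h import *
f=cv2.imread("pics/t3.png"); c=bot.calibration("top")
roi=np.zeros(f.shape[:2],np.uint8);roi[185:240,272:325]=255
m=hsvmask(f,(98,120,120),(115,255,255))&roi
n,_,st,ce=cv2.connectedComponentsWithStats(m);k=[i for i in range(1,n) if st[i,4]>12]
print(st[k],ce[k])
P=ray(c,ce[k],.059)[:,:2]*1000
M=np.array([[-40,28],[40,28],[0,-28],[40,-28]],float)
a=np.radians(20.2);R=np.array([[np.cos(a),-np.sin(a)],[np.sin(a),np.cos(a)]])
cen=P.mean(0);Q=(P-cen)@R
W=M-M.mean(0)
P2=np.array([P[np.argmin(np.linalg.norm(Q-w,axis=1))] for w in W])
A=P2-P2.mean(0)
th=np.arctan2((W[:,0]*A[:,1]-W[:,1]*A[:,0]).sum(),(W*A).sum())
R=np.array([[np.cos(th),-np.sin(th)],[np.sin(th),np.cos(th)]])
t=P2.mean(0)-R@M.mean(0); print("carrier",t,np.degrees(th)); print(P2-(M@R.T+t))
hs=cv2.cvtColor(f,cv2.COLOR_BGR2HSV)
m=hsvmask(f,(5,60,150),(25,255,255))&roi; ct=biggest(m); print("grip",worldrect(c,ct,.098),cv2.contourArea(ct),ray(c,ct[:,0].mean(0),.096))
o=bot.observe();print(o['position'],o['tool_rot'])
E
```

```text
[[295 197   6   5  26]
 [281 204   6   5  24]
 [300 207   6   6  27]
 [291 224   6   6  25]] [[297.5        199.        ]
 [283.125      205.83333333]
 [302.59259259 209.25925926]
 [293.4        226.56      ]]
carrier [ 546.68281008 -261.94452753] 24.558799539538473
[[-0.16082002 -0.22192259]
 [ 0.33222973  0.19664204]
 [-0.13786733  0.01006555]
 [-0.03354238  0.015215  ]]
grip ((546.813720703125, -260.8625793457031), (44.25112533569336, 22.68836212158203), 33.762428283691406) 26.0 [[ 0.54560494 -0.26182958  0.096     ]]
[ 0.53191915 -0.07721749  0.26555688] [-3.14150236e+00 -1.00949483e-03  7.09849574e-01]
```

Request:
{"fn": "servo_tool", "kwargs": {"plan": [[3,-36,0,-0.06,-1],[6,-74,0,-0.12,-1],[9,-112,0,-0.18,-1],[12,-148,0,-0.24,-1],[14,-172,0,-0.27,-1],[15,-183,-5,-0.28,-1],[15,-185,-15,-0.28,-1],[15,-185,-30,-0.28,-1],[15,-185,-40,-0.28,-1],[15,-185,-40,-0.28,-1]]}}

```text
clock: 13.78
position: [0.5467, -0.2586, 0.2226]
tool_rot: [-3.139, 0.002, 0.437]
force: [-0.3, 1.0, -0.6]
grip_width: 0.0852
```

```bash
python3 - <<'E'
from h import *
o=bot.observe();print(o['position'],o['tool_rot'])
c=bot.calibration("wrist");f=bot.grab_frame("wrist");cv2.imwrite("pics/w5.png",f)
m=hsvmask(f,(5,130,130),(22,255,255)); k=np.zeros_like(m);k[80:300,180:340]=255;ct=biggest(m&k); print("grip",worldrect(c,ct,.098),cv2.boundingRect(ct))
m=hsvmask(f,(98,120,100),(115,255,255))&k
n,_,st,ce=cv2.connectedComponentsWithStats(m);kk=[i for i in range(1,n) if st[i,4]>60]
print(ce[kk],ray(c,ce[kk],.059))
E
```

```text
[ 0.54672193 -0.2586039   0.22256941] [-3.13876323e+00  1.76408502e-03  4.36604124e-01]Traceback (most recent call last):
  File "<stdin>", line 4, in <module>
  File "h.py", line 16, in biggest
    return max(cs,key=cv2.contourArea)
ValueError: max() iterable argument is empty
```

View pics/w5.png

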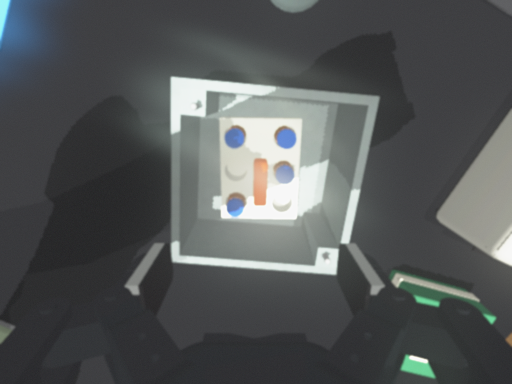

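Wrist view: carrier upright with vials at (235,137), (286,138), (284,173) and (235,205), and the orange grip at (260,181). I'll refine the measurement from this image.

```bash
python3 - <<'E'
from h import *
o=bot.observe();print(o['position'],o['tool_rot'])
c=bot.calibration("wrist");f=bot.grab_frame("wrist")
hs=cv2.cvtColor(f,cv2.COLOR_BGR2HSV);print(hs[170,260],hs[195,260],hs[137,235],hs[205,235])
k=np.zeros(f.shape[:2],np.uint8);k[80:260,180:340]=255
m=hsvmask(f,(3,90,100),(18,255,255))&k;ct=biggest(m); print("grip",worldrect(c,ct,.098),cv2.boundingRect(ct))
m=hsvmask(f,(105,90,60),(125,255,255))&k
n,_,st,ce=cv2.connectedComponentsWithStats(m);kk=[i for i in range(1,n) if st[i,4]>60]
print(ce[kk],st[kk,4],ray(c,ce[kk],.059)*1000)
E
```

```text
[ 0.54712969 -0.25907987  0.22384363] [-3.13986240e+00  1.01969281e-03  4.36409035e-01]
[ 11  98 226] [ 11 121 225] [110 138 196] [111 103 173]
grip ((548.0196533203125, -263.66595458984375), (46.42223358154297, 11.845312118530273), 22.855388641357422) (253, 159, 14, 46)
[[233.61003861 137.73745174]
 [285.25650558 138.49814126]
 [233.99462366 207.02688172]] [259 269 186] [[ 571.29588708 -222.85988919   59.        ]
 [ 594.10104373 -273.55686977   59.        ]
 [ 498.4520191  -255.42802461   59.        ]]
```

Request:
{"fn": "servo_tool", "kwargs": {"plan": [[0.3,-1,-15,-0.006,-1],[0.3,-1,-35,-0.006,-1],[0.3,-1,-60,-0.006,-1],[0.3,-1,-85,-0.006,-1],[0.3,-1,-105,-0.006,-1],[0.3,-1,-120,-0.006,-1],[0.3,-1,-130,-0.006,-1],[0.3,-1,-134,-0.006,-1],[0.3,-1,-135,-0.006,-1],[0.3,-1,-135,-0.006,-1]]}}

```text
clock: 14.72
position: [0.5481, -0.2617, 0.0904]
tool_rot: [3.141, -0.001, 0.429]
force: [0.8, -0.7, -0.5]
grip_width: 0.0858
```

```bash
python3 - <<'E'
from h import *
o=bot.observe();print(o['position'],o['tool_rot'],o['force'])
c=bot.calibration("wrist");f=bot.grab_frame("wrist");cv2.imwrite("pics/w6.png",f)
k=np.zeros(f.shape[:2],np.uint8);k[80:384,180:340]=255
m=hsvmask(f,(3,90,100),(18,255,255))&k;ct=biggest(m); print("grip",worldrect(c,ct,.098),cv2.boundingRect(ct))
E
```

```text
[ 0.54808892 -0.26166153  0.09044918] [ 3.14097466e+00 -6.43277423e-04  4.28969574e-01] [ 0.77996337 -0.73389488 -0.52760082]
grip ((550.0549926757812, -262.7372131347656), (54.10698699951172, 12.98006534576416), 24.521970748901367) (246, 199, 25, 91)
```

View pics/w6.png

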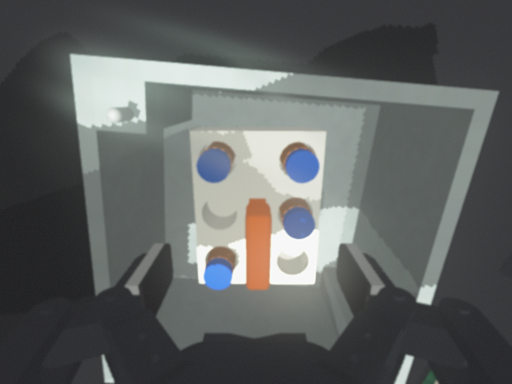

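The bar sits at (258,245), midway between the fingers and parallel to them. Lowering to the grip and closing.

Request:
{"fn": "servo_tool", "kwargs": {"plan": [[0,-0.6,-5,0,-1],[0,-0.6,-10,0,-1],[0,-0.6,-15,0,-1],[0,-0.6,-19,0,-1],[0,-0.6,-21,0,-1],[0,-0.6,-22,0,-1],[0,-0.6,-22,0,-1],[0,-0.6,-22,0,-0.5],[0,-0.6,-22,0,0],[0,-0.6,-22,0,0.3]]}}

```text
clock: 15.6
position: [0.5478, -0.2622, 0.0679]
tool_rot: [3.141, -0.0, 0.429]
force: [0.4, -0.5, -0.3]
grip_width: 0.0518
```

Request:
{"fn": "servo_tool", "kwargs": {"plan": [[0,0,0,0,0.4],[0,0,0,0,0.5],[0,0,0,0,0.6],[0,0,0,0,0.7],[0,0,0,0,0.8],[0,0,0,0,1],[0,0,0,0,1],[0,0,0,0,1],[0,0,0,0,1],[0,0,0,0,1]], "squeeze": 60}}

```text
clock: 16.43
position: [0.5476, -0.2621, 0.0676]
tool_rot: [-3.141, 0.0, 0.429]
force: [-0.2, 0.2, -2.7]
grip_width: 0.0132
```

```bash
python3 - <<'E'
from h import *
o=bot.observe();print(o['position'],o['tool_rot'],o['force'],o['moment'],o['grip_width'])
f=bot.grab_frame("wrist");cv2.imwrite("pics/w7.png",f)
E
```

```text
[ 0.54761079 -0.26210399  0.06761813] [-3.14141923e+00  1.12928980e-04  4.28775987e-01] [-0.24260717  0.18026464 -2.68986199] [-0.04177222  0.0362239   0.00562742] 0.013182498108900723
```

View pics/w7.png

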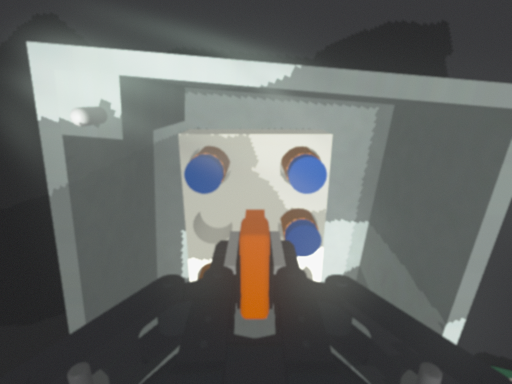

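Gripped with width 13.2 mm, and the vials are upright. Lifting gently.

Request:
{"fn": "servo_tool", "kwargs": {"plan": [[0,0,0.5,0,1],[0,0,1.5,0,1],[0,0,3,0,1],[0,0,5,0,1],[0,0,8,0,1],[0,0,12,0,1],[0,0,16,0,1],[0,0,20,0,1],[0,0,23,0,1],[0,0,25,0,1]]}}

```text
clock: 17.32
position: [0.5478, -0.2622, 0.0933]
tool_rot: [3.141, -0.0, 0.429]
force: [-0.3, 0.6, -3.4]
grip_width: 0.0131
```

```bash
python3 - <<'E'
from h import *
o=bot.observe();print(o['position'],o['tool_rot'],o['force'],o['moment'],o['grip_width'])
f=bot.grab_frame("scene");cv2.imwrite("pics/s8.png",cv2.resize(f[100:250,140:300],None,fx=4,fy=4))
f=bot.grab_frame("wrist");cv2.imwrite("pics/w8.png",f)
E
```

```text
[ 0.54784359 -0.26219942  0.09325618] [ 3.14129408e+00 -3.91529097e-04  4.28799857e-01] [-0.25355884  0.647381   -3.37027901] [ 0.02411451 -0.00557856  0.02734052] 0.013120301180800235
```

View pics/s8.png

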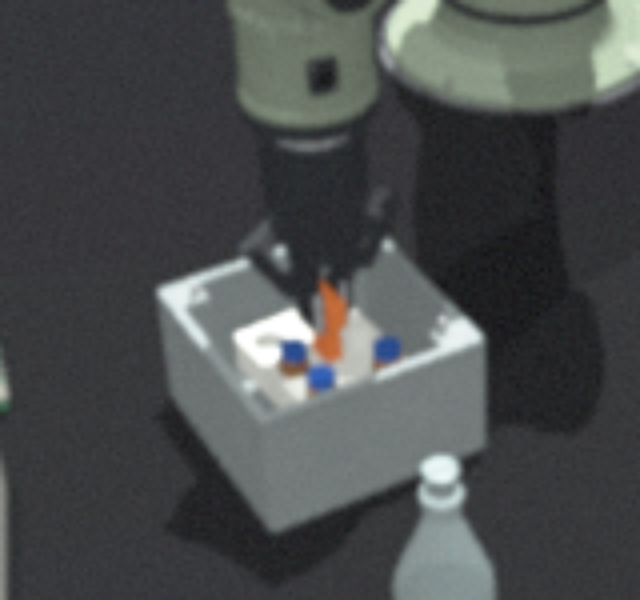

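View pics/w8.png

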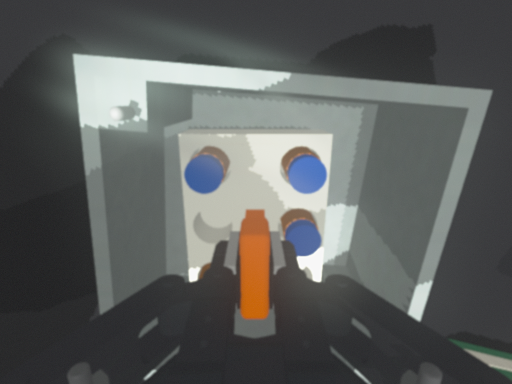

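The carrier keeps the same pixels in the wrist frame, so it hasn't tilted or slipped. Continuing up.

Request:
{"fn": "servo_tool", "kwargs": {"plan": [[0,0,3,0,1],[0,0,9,0,1],[0,0,17,0,1],[0,0,26,0,1],[0,0,36,0,1],[0,0,46,0,1],[0,0,55,0,1],[0,0,63,0,1],[0,0,69,0,1],[0,0,72,0,1]]}}

```text
clock: 18.25
position: [0.5479, -0.2623, 0.1658]
tool_rot: [3.141, -0.001, 0.429]
force: [-0.2, -0.3, -4.2]
grip_width: 0.0132
```

Request:
{"fn": "servo_tool", "kwargs": {"plan": [[0,0,3,0,1],[0,-1,9,0,1],[0,-2,17,0,1],[1,-3,26,0,1],[1,-4,36,0,1],[1,-5,46,0,1],[1,-5,55,0,1],[1,-5,63,0,1],[1,-5,69,0,1],[1,-5,72,0,1]]}}

```text
clock: 19.08
position: [0.5489, -0.2672, 0.2377]
tool_rot: [3.141, -0.001, 0.429]
force: [0.0, 0.2, -4.5]
grip_width: 0.0131
```

Request:
{"fn": "servo_tool", "kwargs": {"plan": [[0,0,0,0,1],[0,0,0,0,1],[0,0,0,0,1],[0,0,0,0,1],[0,0,0,0,1],[0,0,0,0,1],[0,0,0,0,1],[0,0,0,0,1],[0,0,0,0,1],[0,0,0,0,1]]}}

```text
clock: 19.92
position: [0.5487, -0.2672, 0.2367]
tool_rot: [-3.142, 0.0, 0.429]
force: [0.1, -0.3, -2.7]
grip_width: 0.0134
```

```bash
python3 - <<'E'
from h import *
o=bot.observe();print(o['position'],o['tool_rot'],o['force'],o['moment'],o['grip_width'],abs(o['qd']).max())
f=bot.grab_frame("scene");cv2.imwrite("pics/s9.png",cv2.resize(f[80:270,140:420],None,fx=2.8,fy=2.8))
f=bot.grab_frame("wrist");cv2.imwrite("pics/w9.png",f)
f=bot.grab_frame("top");cv2.imwrite("pics/t9.png",f)
E
```

```text
[ 0.54867533 -0.26717616  0.23667602] [-3.14158643e+00  1.92255489e-05  4.28750882e-01] [ 0.09825635 -0.25015755 -2.7016868 ] [ 0.01172278  0.00729719 -0.00846112] 0.013370687750109207 0.002952622396139708
```

View pics/s9.png

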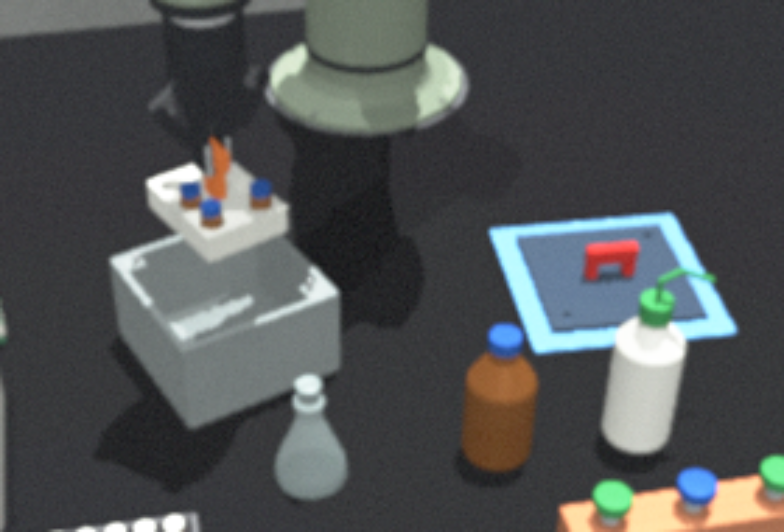

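View pics/w9.png

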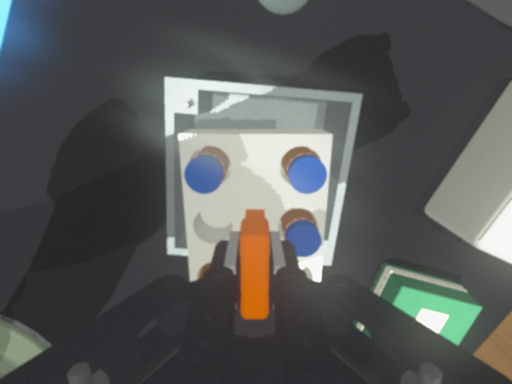

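View pics/t9.png

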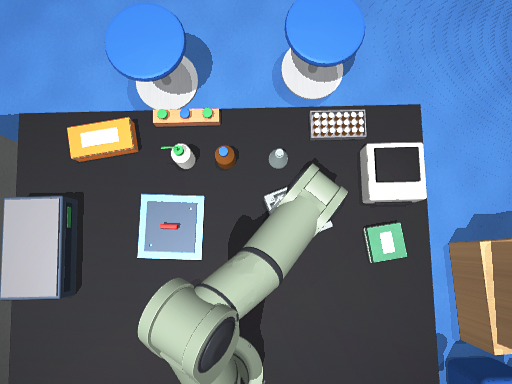

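```bash
python3 -c "
from workcell import bot
print(bot.job_done())"
```

```text
the job is handed in; nothing more can be done
None
```

The cover is on the mat and the carrier is being held up over the housing with its four vials. I handed the job in at about 20 s of the 58 s allowed.

- **Cover:** I lifted it straight off the pins and lowered it until the wrist force showed it resting on the mat. I then released it, and the pictures show it flat and centred with an even mat border all round.
- **Carrier:** I gripped it by the middle of the orange bar and raised it 169 mm. That puts its underside about 177 mm above the bench, roughly 72 mm above the rim.
- **Last checks:**
  - The tool was level to under 0.1°, the joints were at rest, and the grip was steady at 13 mm under a 60 N squeeze.
  - The carrier sits at the same pixels in the wrist view as when it was grasped, so it has not tipped or slipped.
  - The bottles, flask and carton are where they were in the first top view.

**Limits of these checks:**
- In the last pictures three vials are plainly in their wells. The fourth, at (-40, +28), is mostly hidden by the gripper; only its edge shows, in the same place as when the carrier was grasped.
- The wrist and top views disagreed by about 2 mm on position, so I used roughly the mean of the two.

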